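Make up two bench kits

TASK

Make up the two kits from the stock on the bench. The blue-floored tray gets the amber bottle, the black eyepiece and the green box; the orange-floored tray gets the blue-capped pot and the metal clamp. Stand each thing upright in a compartment of its own, lowered into place and not dropped, and leave the red-capped pot and the green glass bottle where they are.

Things in the scene. Friction and masses are not known exactly. Their poses are not given: they have to be found in the camera images.
- tray_blue: Kit tray with a blue floor, fixed to the bench. Outer size 100 mm (its x) by 214 mm (its y); floor 3 mm thick, white outer walls and dividers 4 mm thick and 12 mm high, measured from the bench. Three compartments in a row along its y, each 92 mm (x) by 66 mm (y) inside, centred at x = 0 and y = -70, 0 and +70 mm. Origin at the centre of its underside, on the bench (z = 0); x and y level, z up.
- tray_orange: Kit tray with an orange floor, fixed to the bench. Outer size 100 mm (its x) by 144 mm (its y); floor 3 mm thick, white outer walls and dividers 4 mm thick and 12 mm high, measured from the bench. Two compartments in a row along its y, each 92 mm (x) by 66 mm (y) inside, centred at x = 0 and y = -35 and +35 mm. Origin at the centre of its underside, on the bench (z = 0); x and y level, z up.
- amber_center (a point): Amber glass bottle with white cap and a paper band: round, 34 mm diameter up to 48 mm above its base, then a narrower neck and a 24 mm cap; 70 mm high in all, about 70 g. Loose, stands upright. Point at its centre, half-way up, z up. 35 mm above its base.
- eyepiece_center (a point): Microscope eyepiece: black round body of 38 mm diameter up to 38 mm above its base, then a bright steel barrel of 28 mm diameter with a lens on top; 56 mm high in all, about 110 g. Loose, stands upright. Point at its centre, half-way up, z up. 28 mm above its base.
- box_green_center (a point): Green plastic box with a black seam: 36 mm (its x) by 46 mm (its y) by 44 mm high, about 70 g. Loose, stands upright. Point at its centre, half-way up, z up. 22 mm above its base.
- pot_blue_center (a point): White specimen pot with a blue cap: round, 40 mm diameter over its whole height of 52 mm, about 60 g. Loose, stands upright. Point at its centre, half-way up, z up. 26 mm above its base.
- clamp_center (a point): Aluminium clamp block, 30 mm (its x) by 44 mm (its y) by 40 mm high, with a black thumb knob of 20 mm diameter on top; 54 mm high in all, about 150 g. Loose, stands upright. Point at its centre, half-way up, z up. 27 mm above its base.
- pot_red_center (a point): Spare white specimen pot with a red cap, 40 mm diameter, 52 mm high; not part of either kit. Loose, stands upright. Point at its centre, half-way up, z up.
- greenglass_center (a point): Spare green glass bottle with a black cap and a paper band, 34 mm diameter, 70 mm high; not part of either kit. Loose, stands upright. Point at its centre, half-way up, z up.
Not all that is in view belongs to the job. Of the things shaped like the part that bears box_green_center, the green one is meant. What is shaped like the part that bears eyepiece_center but pink is not meant.

How it is judged:
By the outcome, as a careful person would: the job done as asked, in the order asked, and still so for the second after the job is handed in, with the robot touching nothing.
It also fails if it takes over 128 s, if anything falls off the work surface, if the arm or the gripper's body presses on something with over 40 N, if the wrist force passes 120 N, or if a joint passes its speed limit or range.

ROBOT

A 6-joint arm with a two-finger parallel gripper is mounted at the origin on the work surface. World frame = base frame: x ahead of the robot, y to its left, z up, the work surface at z = 0. Lengths are in m, angles in degrees, forces in N, time in s.
With the tool pointing down it reaches from about 0.375 to 0.75 m from the base axis. Payload 9 kg.
Tool frame: the origin (TCP) lies where the fingers leave the gripper's body, on its centre line; the fingertips stand 73 mm ahead of it and the grasp point (between the pads) lies 54 mm ahead of it (robot.tip_reach is the distance from the TCP to the fingertips, in m); z points along the fingers, y is the direction in which the jaws open and shut (so a half turn about z gives the same grasp; the last joint's range is limited). The gripper opens to 85 mm and grips with 20 to 120 N. Pads are 22 mm wide; open, the fingers measure 114 mm over their backs; the gripper's body (76 mm by 85 mm) begins 54 mm behind the grasp point. The pads swing forward as they close: fully open they stand 13 mm farther back than shut.
Start: joints at [62.813, 5.964, 5.575, 89.605, 0, 77.527], TCP at [0.152, 0.58, 0.304] pointing down, gripper open.
Joint ranges: [-171.21, 171.21], [-48.23, 106.86], [-62.78, 66.21], [-105.2, 120.99], [-86.42, 89.51], [-180, 180]. Speed limits (degrees/s): [127.2, 127.2, 147.25, 180, 180, 180].

INTERFACE

Orientations are given as [roll, pitch, yaw] about the fixed x, y, z axes, in that order (R = Rz(yaw) Ry(pitch) Rx(roll)).
In Python, from plant import robot gives the robot as it stands. Calls block until the motion is done:
- robot.move_pose(position, orientation): joint-space move of the TCP to a pose.
- robot.line_to(position, vel=0.15, rotation=None, guard=None): straight line of the TCP; rotation=None keeps the orientation; vel is the mean speed in m/s. With guard (N) it stops when the force on the tool has changed by that much, and returns True; else False.
- robot.goto_joints(angles): joint-space move.
- robot.set_gripper(opening): finger opening in m; the grip force is fixed at half the most; returns when the fingers have stopped.
- robot.pause(seconds).
- robot.ik(position, orientation): joint angles nearest the present ones, or None.
- robot.observe(): the state.
- robot.grab_frame(name): name is "scene" or "top" or "wrist"; returns the picture (400x640x3 uint8, blue, green, red); there is no depth.
- robot.get_calibration(name): a dict with "vertical_fov" (degrees; the focal length in pixels is half the picture's height over the tangent of half this angle, whatever the lens; pixels are square), "cx", "cy" (the principal point, pixels), "rvec" (rotation vector, rad) and "tvec" (3), from world to camera coordinates, as OpenCV has them. Camera axes: x right, y down, z forward; pixel columns grow to the right and rows downward; lengths in m; the calibration is good to about 2 mm. A picture is of the moment at which its call begins: read the wrist's pose just before it. get_calibration takes no time and is no camera call; for the wrist camera it gives the pose at the moment of the call.
A pose or a line that the arm cannot do raises robot.IKError and nothing moves.
- robot.job_done(): hands the job in, once; it reports no verdict.
The state is a dict: "time": time; "q": joint angles; "qvel": joint speeds; "joint_torque": joint torques, N m; "tool_pos": TCP position; "tcp_rot": TCP orientation; "ft_force": force on the tool from outside, world axes, zero at the start; "torque": the same for the moment, N m; "gripper_width": finger opening in m.
Only numpy, scipy, OpenCV 4.12 (cv2) and the standard library are available. Lean on these libraries where they do the work, as an engineer would, in place of code of your own. Each camera call takes 0.05 s, during which the arm holds its last target.

## Working session

There is one attempt and no reset: what is moved stays moved. The work goes in short steps, each a Python script; the robot and the scene stay as the last script left them, time stands still between calls to the robot, and variables do not carry over. Pictures are saved under pics/ and viewed, and the job is handed in when it is done.

```bash
ls; mkdir -p pics; python3 - <<'E'
from plant import robot
import cv2
for n in ("scene","top","wrist"):
    c=robot.get_calibration(n); print(n,c)
    cv2.imwrite(f"pics/a_{n}.png",robot.grab_frame(n))
s=robot.observe(); print(s['time'],s['tool_pos'],s['tcp_rot'],s['gripper_width'])
E
```

```text
pics
scene {'vertical_fov': 47.98793830974561, 'cx': 315.81592285770427, 'cy': 189.26933262794296, 'rvec': array([ 1.57283092,  2.16004533, -0.72743612]), 'tvec': array([ 0.14068077, -0.33221349,  1.23614835])}
top {'vertical_fov': 44.99438697871091, 'cx': 314.5685699333832, 'cy': 195.98132471200108, 'rvec': array([ 2.18929717, -2.17297018,  0.1142219 ]), 'tvec': array([-0.00193724,  0.49080852,  1.12229962])}
wrist {'vertical_fov': 60.048035832899856, 'cx': 316.42387547930264, 'cy': 204.72250561221858, 'rvec': array([-2.31139512, -1.78323195, -0.23913453]), 'tvec': array([-0.59866669, -0.03476378,  0.3777936 ])}
0.15 [0.15229244 0.58015182 0.30330305] [-1.79941102e+02 -1.25478324e-02  1.65285784e+02] 0.08549760719814643
```

View pics/a_top.png

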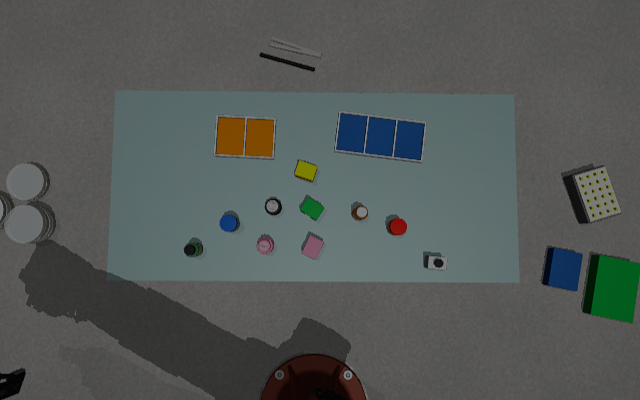

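View pics/a_scene.png

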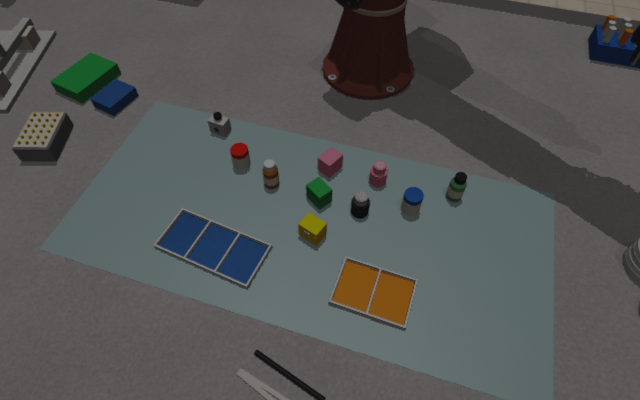

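View pics/a_wrist.png

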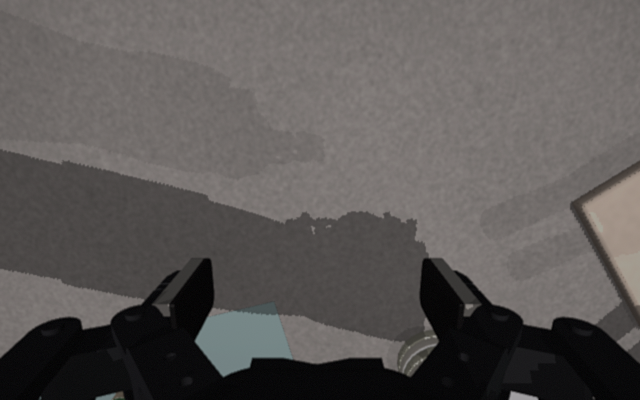

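```bash
cat > h.py <<'E'
import numpy as np, cv2
def cam(c):
    R=cv2.Rodrigues(np.array(c['rvec'],float))[0]; t=np.array(c['tvec'],float).ravel()
    f=200/np.tan(np.radians(c['vertical_fov'])/2); return R,t,f
def back(c,u,v,z):
    R,t,f=cam(c); d=R.T@np.array([(u-c['cx'])/f,(v-c['cy'])/f,1]); o=-R.T@t
    return o+d*(z-o[2])/d[2]
def proj(c,P):
    R,t,f=cam(c); p=R@np.array(P,float)+t
    return np.array([c['cx']+f*p[0]/p[2],c['cy']+f*p[1]/p[2]])
def crop(im,x0,y0,w,h,k,fn):
    a=cv2.resize(im[y0:y0+h,x0:x0+w],None,fx=k,fy=k,interpolation=cv2.INTER_CUBIC)
    s=10
    for x in range((x0//s+1)*s,x0+w,s):
        cv2.line(a,((x-x0)*k,0),((x-x0)*k,6),(255,255,255),1)
        if x%20==0: cv2.putText(a,str(x),((x-x0)*k-10,18),0,.4,(255,255,255),1)
    for y in range((y0//s+1)*s,y0+h,s):
        cv2.line(a,(0,(y-y0)*k),(6,(y-y0)*k),(255,255,255),1)
        if y%20==0: cv2.putText(a,str(y),(8,(y-y0)*k+4),0,.4,(255,255,255),1)
    cv2.imwrite(fn,a)
E
python3 - <<'E'
from h import *
t=cv2.imread('pics/a_top.png'); s=cv2.imread('pics/a_scene.png')
crop(t,180,185,130,90,6,'pics/b1.png')
crop(t,290,150,130,90,6,'pics/b2.png')
crop(t,205,100,240,70,3,'pics/b3.png')
crop(t,350,200,130,80,6,'pics/b4.png')
E
```

```text
(no output)
```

View pics/b1.png

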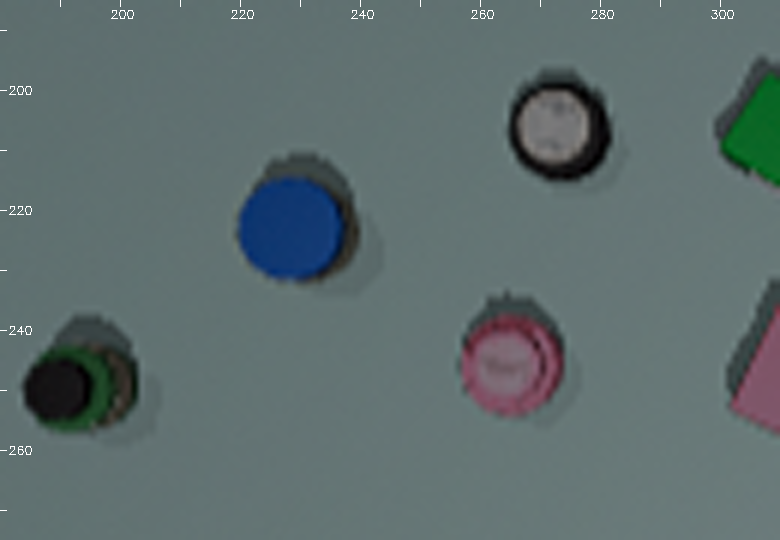

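View pics/b2.png

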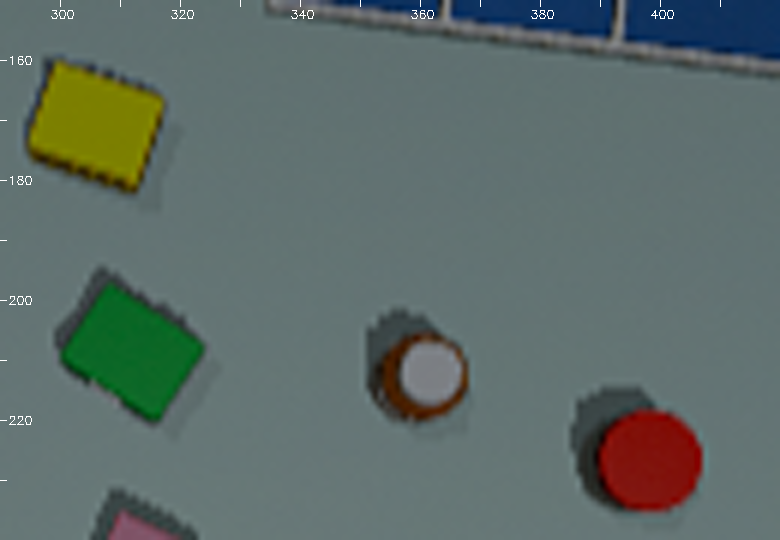

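View pics/b3.png

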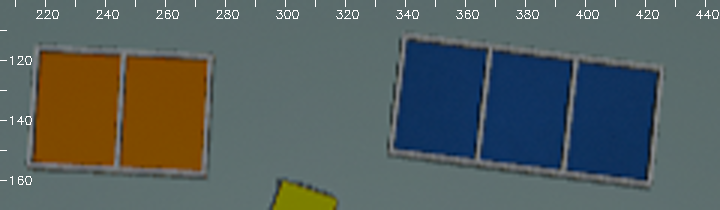

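View pics/b4.png

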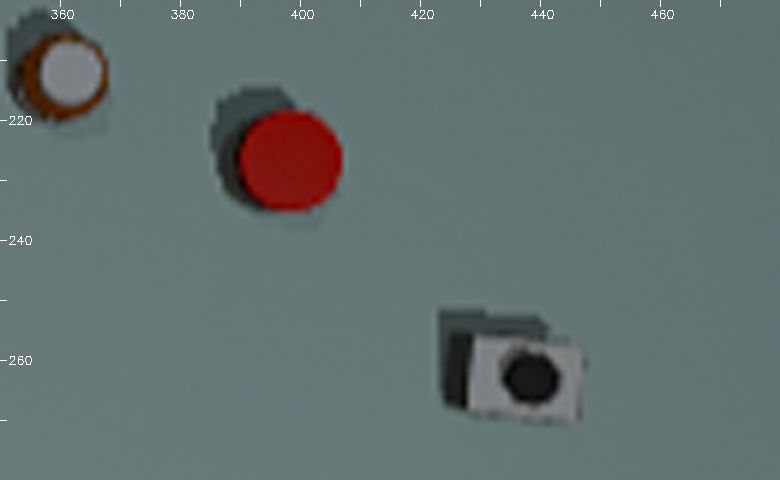

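```bash
python3 - <<'E'
from h import *
from plant import robot
np.set_printoptions(precision=4,suppress=True)
T=robot.get_calibration('top'); S=robot.get_calibration('scene')
off=0.5
pts=dict(potblue=(228.3,222.8,.052),eye=(272.5,206,.056),eyebody=(273.2,206.5,.038),amber=(361.8,212.2,.070),knob=(438,262.5,.054),red=(398.5,227,.052),gg=(190,249.5,.07),pinkeye=(264,246,.056))
rep={}
for k,(u,v,z) in pts.items():
    p=back(T,u-off,v-off,z); rep[k]=p; print(k,p)
def quad(n,c,z):
    P=np.array([back(T,u-off,v-off,z)[:2] for u,v in c]); m=P.mean(0); rep[n]=np.append(m,z)
    e1=P[1]-P[0]+P[2]-P[3]; e2=P[3]-P[0]+P[2]-P[1]
    print(n,m,'e1',np.linalg.norm(e1)/2,np.degrees(np.arctan2(e1[1],e1[0])),'e2',np.linalg.norm(e2)/2,np.degrees(np.arctan2(e2[1],e2[0])))
quad('box',[(308,197),(324.3,208),(316,220.5),(300,209.5)],.044)
quad('clamp',[(428.5,256),(447,257.5),(446,270.5),(428,268)],.04)
quad('orange',[(217,115.5),(276,118.5),(273.5,158.5),(214.5,154.5)],.012)
quad('blue',[(340,112),(426,122),(421.5,162),(334.5,151)],.012)
quad('yellow',[(299,160),(317.5,166),(313,182),(294.5,176)],.044)
s=cv2.imread('pics/a_scene.png')
s=cv2.resize(s[90:340],None,fx=1,fy=1)
big=cv2.resize(cv2.imread('pics/a_scene.png')[100:340,140:480],None,fx=2.3,fy=2.3,interpolation=cv2.INTER_CUBIC)
for k,p in rep.items():
    u,v=proj(S,p); 
    X,Y=((u-140+.5)*2.3,(v-100+.5)*2.3); cv2.drawMarker(big,(int(X),int(Y)),(255,255,0),0,10,1)
cv2.imwrite('pics/c.png',big)
E
```

```text
potblue [0.4259 0.2006 0.052 ]
eye [0.465  0.0997 0.056 ]
eyebody [0.4651 0.0994 0.038 ]
amber [ 0.4515 -0.1039  0.07  ]
knob [ 0.3388 -0.2797  0.054 ]
red [ 0.4191 -0.1903  0.052 ]
gg [0.3649 0.2818 0.07  ]
pinkeye [0.3736 0.1176 0.056 ]
box [0.4602 0.0088] e1 0.04535030779134657 -123.8691122463288 e2 0.03466741560745404 147.37483563677702
clamp [ 0.337 -0.282] e1 0.042505505141677856 -95.83515525169358 e2 0.02876866634662315 175.59556154899988
orange [0.6354 0.1711] e1 0.1425220902221076 -92.88326246247799 e2 0.09699311232125751 177.5795752881749
blue [ 0.6386 -0.1561] e1 0.211279461843543 -96.45991546275904 e2 0.0981956155508828 172.5767972050585
yellow [0.5485 0.0236] e1 0.045462126467891946 -107.61762135983955 e2 0.0391548932846403 164.91932927659593
```

View pics/c.png

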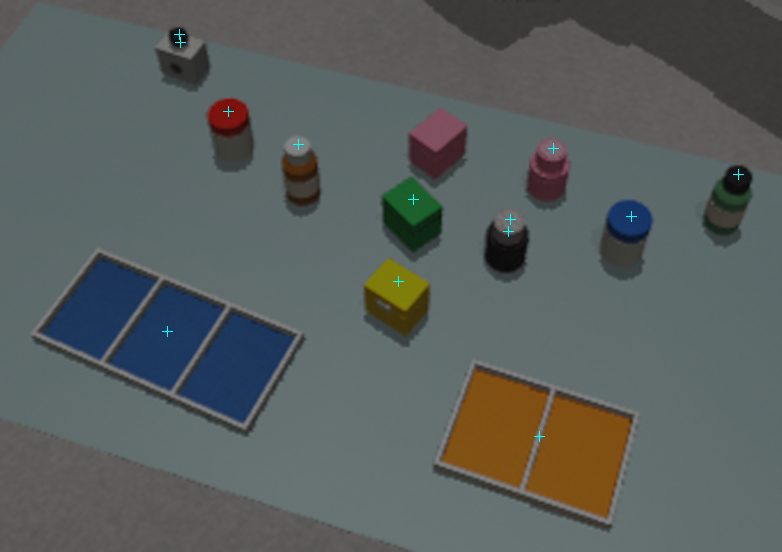

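```bash
cat >> h.py <<'E'
from plant import robot
BL=(np.array([.6386,-.1561]),-6.9); OR=(np.array([.6354,.1711]),-2.7)
def slot(tr,k):
    c,a=tr; b=np.radians(a+90); return c+k*np.array([np.cos(b),np.sin(b)])
def yaw_for(a,xy):
    j1=np.degrees(np.arctan2(xy[1],xy[0])); best=None
    for n in (-1,0,1,2):
        psi=a+90+180*n-180; j6=(j1+180-psi+180)%360-180
        if best is None or abs(j6)<abs(best[0])-1: best=(j6,psi)
    return (best[1]+180)%360-180
def st(m):
    s=robot.observe(); print(m,'t=%.1f'%s['time'],np.round(s['tool_pos'],4),'rot',np.round(s['tcp_rot'],1),'w=%.4f'%s['gripper_width'],'F',np.round(s['ft_force'],1)); return s
def hover(xy,a,z=.22):
    robot.move_pose([xy[0],xy[1],z],[180,0,yaw_for(a,xy)]); st('hover')
def pick(xy,a,h,op=.066,z=.22):
    hover(xy,a,z); robot.set_gripper(op)
    robot.line_to([xy[0],xy[1],h+.054],vel=.15); st('down')
    robot.set_gripper(.005); st('grip')
    robot.line_to([xy[0],xy[1],z],vel=.15); st('lift')
def place(xy,a,h,rel,z=.22):
    robot.move_pose([xy[0],xy[1],z],[180,0,yaw_for(a,xy)])
    robot.line_to([xy[0],xy[1],h+.054+.003+.012],vel=.15); st('above')
    r=robot.line_to([xy[0],xy[1],h+.054+.003-.002],vel=.02,guard=4); st('set %s'%r)
    robot.set_gripper(rel); robot.pause(.1)
    robot.line_to([xy[0],xy[1],z],vel=.15); st('away')
E
python3 - <<'E'
from h import *
hover(np.array([.4515,-.1039]),-6.9)
c=robot.get_calibration('wrist'); im=robot.grab_frame('wrist')
for p in ([.4515,-.1039,.07],[.4191,-.1903,.052],[.4602,.0088,.044]):
    u,v=proj(c,p); print(u,v); 
    if abs(u)<900 and abs(v)<900: cv2.drawMarker(im,(int(round(u)),int(round(v))),(255,255,0),0,12,1)
cv2.imwrite('pics/d.png',im)
E
```

```text
hover t=2.8 [ 0.4517 -0.1034  0.2201] rot [180.   -0.   83.2] w=0.0854 F [ 0.  -0.4 -0.4]
315.5600980265553 213.84011806035642
287.6892013204075 316.89326734578873
308.1915020608311 35.782217555445186
```

View pics/d.png

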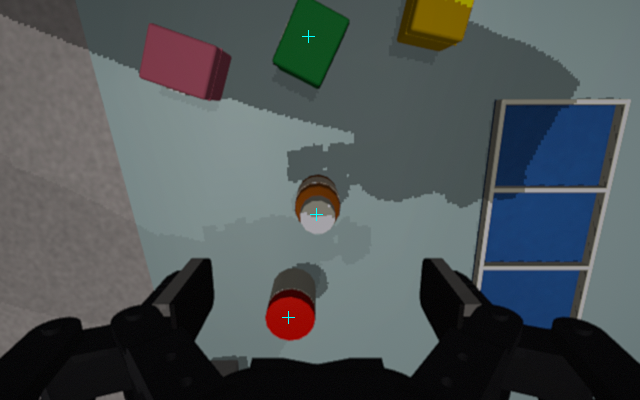

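```bash
python3 - <<'E'
from h import *
pick(np.array([.4510,-.1039]),-6.9,.030)
place(slot(BL,-.07),-6.9,.030,.048)
cv2.imwrite('pics/e.png',robot.grab_frame('scene')[100:340,60:480])
E
```

```text
hover t=3.1 [ 0.4511 -0.1037  0.22  ] rot [180.    0.   83.1] w=0.0857 F [-0.1  0.3  0.6]
down t=4.5 [ 0.4515 -0.1042  0.0849] rot [179.9   0.   83.1] w=0.0659 F [ 0.4  0.3 -0.3]
grip t=4.9 [ 0.4515 -0.1042  0.085 ] rot [179.9   0.   83.1] w=0.0327 F [-1.3 -0.6  6.9]
lift t=6.0 [ 0.4506 -0.1037  0.2189] rot [-179.9   -0.    83.1] w=0.0326 F [ 0.1 -0.  -0.7]
above t=7.8 [ 0.6308 -0.2258  0.1004] rot [179.9   0.   83.1] w=0.0326 F [-0.7  0.5 -0.2]
set True t=8.3 [ 0.6302 -0.2256  0.0881] rot [-180.    -0.    83.1] w=0.0327 F [-1.2  1.2  5.3]
away t=9.8 [ 0.6298 -0.2254  0.2187] rot [-1.798e+02 -1.000e-01  8.310e+01] w=0.0484 F [ 0.2 -0.3  0.5]
```

View pics/e.png

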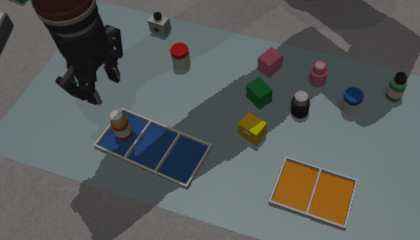

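The amber bottle stands in the blue tray's end compartment, at about (120,125) in the crop. Next are the eyepiece and the green box.

```bash
python3 - <<'E'
from h import *
pick(np.array([.465,.0995]),-6.9,.024)
place(slot(BL,0),-6.9,.024,.052)
hover(np.array([.4602,.0088]),-33.2)
c=robot.get_calibration('wrist'); im=robot.grab_frame('wrist')
u,v=proj(c,[.4602,.0088,.044]); cv2.drawMarker(im,(int(round(u)),int(round(v))),(255,255,0),0,12,1)
cv2.imwrite('pics/f.png',im)
cv2.imwrite('pics/f2.png',robot.grab_frame('scene')[100:340,60:480])
E
```

```text
hover t=12.1 [0.4651 0.0993 0.22  ] rot [-180.   -0.  -97.] w=0.0480 F [-0.1 -0.6  0.2]
down t=13.5 [0.4656 0.0995 0.0789] rot [-179.9    0.   -96.9] w=0.0659 F [-0.5  0.9 -1.2]
grip t=13.9 [0.4657 0.0995 0.079 ] rot [-179.9    0.   -96.9] w=0.0366 F [-0.9  0.8  5.6]
lift t=15.0 [0.4645 0.0995 0.2189] rot [179.9  -0.  -96.9] w=0.0363 F [-0.2 -0.4 -1.3]
above t=18.3 [ 0.6393 -0.1564  0.0943] rot [179.9   0.   83.1] w=0.0367 F [-0.9  0.3 -1.1]
set True t=18.9 [ 0.6386 -0.1561  0.0821] rot [-180.     0.    83.1] w=0.0364 F [-0.3  0.1  5.6]
away t=20.4 [ 0.6382 -0.1559  0.2187] rot [-1.798e+02 -1.000e-01  8.310e+01] w=0.0521 F [-0.1  0.2 -0.4]
hover t=22.5 [0.4603 0.0087 0.22  ] rot [-180.     0.  -123.2] w=0.0518 F [-0.5  0.6  0.1]
```

View pics/f.png

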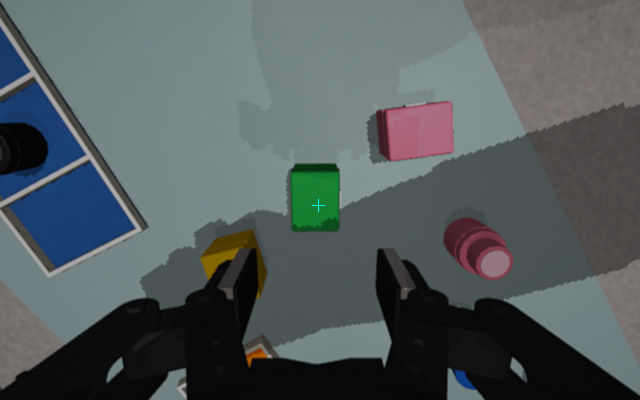

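View pics/f2.png

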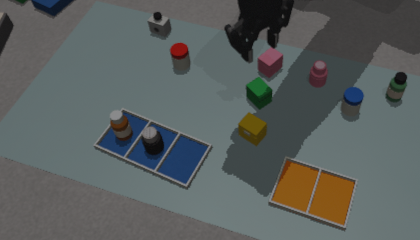

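```bash
python3 - <<'E'
from h import *
c=robot.get_calibration('wrist')
p=back(c,315.5,201,.044)[:2]; print(p)
pick(p,-33.2,.026,op=.056)
place(slot(BL,.07),-6.9,.026,.050)
xy=np.array([.4259,.2006]); hover(xy,-2.7)
c=robot.get_calibration('wrist'); im=robot.grab_frame('wrist')
u,v=proj(c,[*xy,.052]); cv2.drawMarker(im,(int(round(u)),int(round(v))),(255,255,0),0,12,1)
cv2.imwrite('pics/g.png',im)
cv2.imwrite('pics/g2.png',robot.grab_frame('scene')[100:340,60:480])
E
```

```text
[0.45990365 0.005446  ]
hover t=22.9 [0.4599 0.0052 0.22  ] rot [ 180.    -0.  -123.2] w=0.0521 F [ 0.1 -0.3 -0.5]
down t=24.2 [0.4605 0.0053 0.0809] rot [-179.9    0.  -123.2] w=0.0559 F [ 0.3 -1.  -0.1]
grip t=24.5 [0.4607 0.0052 0.0811] rot [-179.9    0.  -123.2] w=0.0351 F [ 0.5 -0.3  6.9]
lift t=25.6 [0.4595 0.0056 0.2189] rot [ 179.9   -0.  -123.2] w=0.0351 F [-0.1 -0.3 -1.4]
above t=28.8 [ 0.6477 -0.0868  0.0963] rot [179.9   0.   83.1] w=0.0357 F [ 0.3 -0.9 -0.9]
set True t=29.3 [ 0.6472 -0.0866  0.0842] rot [180.    0.   83.1] w=0.0354 F [0.6 0.9 4. ]
away t=30.8 [ 0.6465 -0.0864  0.2186] rot [-179.8   -0.    83.1] w=0.0504 F [-0.6 -0.2  0.7]
hover t=33.1 [0.4261 0.2005 0.22  ] rot [-180.    -0.   -92.8] w=0.0503 F [0.1 0.1 0.4]
```

View pics/g.png

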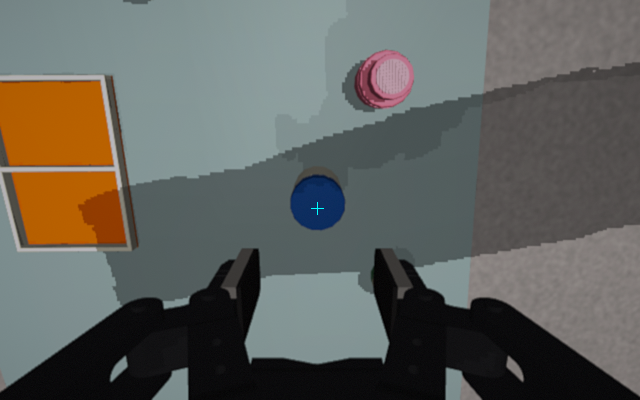

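View pics/g2.png

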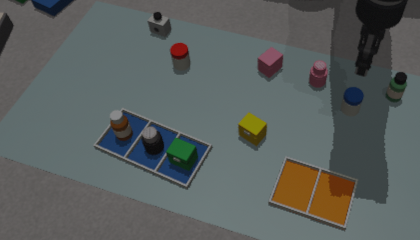

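```bash
python3 - <<'E'
from h import *
c=robot.get_calibration('wrist')
p=back(c,317.7,201.5,.052)[:2]; print(p)
pick(p,-2.7,.026,op=.066)
place(slot(OR,.035),-2.7,.026,.053)
xy=np.array([.338,-.281]); hover(xy,-5.2,.2)
c=robot.get_calibration('wrist'); im=robot.grab_frame('wrist')
u,v=proj(c,[*xy,.054]); cv2.drawMarker(im,(int(round(u)),int(round(v))),(255,255,0),0,12,1)
cv2.imwrite('pics/i.png',im)
cv2.imwrite('pics/i2.png',robot.grab_frame('scene')[100:340,60:480])
E
```

```text
[0.42527771 0.19550117]
hover t=33.5 [0.4254 0.1951 0.22  ] rot [-180.    -0.   -92.7] w=0.0496 F [0.1 0.3 0. ]
down t=34.9 [0.4259 0.1956 0.0809] rot [-179.9    0.   -92.7] w=0.0659 F [-0.2 -0.   1.7]
grip t=35.2 [0.426  0.1956 0.0811] rot [-179.9    0.   -92.7] w=0.0390 F [-0.9 -0.5  5.6]
lift t=36.3 [0.4248 0.1954 0.2189] rot [179.9  -0.  -92.7] w=0.0390 F [-0.4 -0.5 -0.7]
above t=38.1 [0.6377 0.2062 0.0965] rot [-179.9    0.   -92.7] w=0.0386 F [-0.4  0.  -1. ]
set True t=38.7 [0.6371 0.2061 0.0841] rot [180.   -0.  -92.7] w=0.0391 F [ 0.1 -0.6  4.3]
away t=40.1 [0.6366 0.206  0.2186] rot [179.8  -0.  -92.7] w=0.0529 F [ 0.3  0.4 -0.2]
hover t=42.2 [ 0.3384 -0.2808  0.2001] rot [180.    0.   84.9] w=0.0533 F [ 0.4 -0.4  1.3]
```

View pics/i.png

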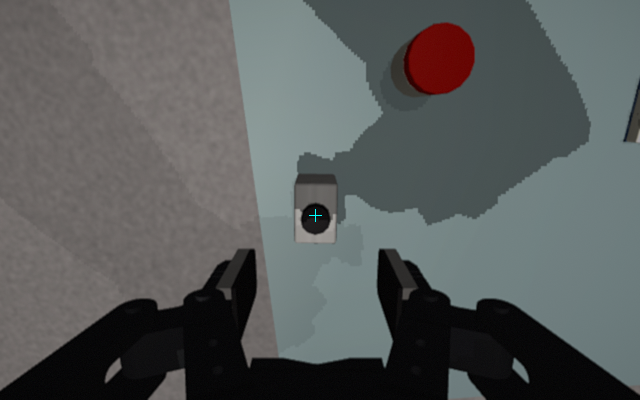

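View pics/i2.png

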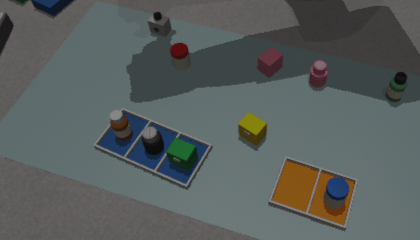

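```bash
python3 - <<'E'
from h import *
c=robot.get_calibration('wrist')
p=back(c,315.5,218,.054)[:2]; print(p, back(c,315.8,213,.04)[:2])
pick(p,-5.2,.024,op=.056,z=.2)
place(slot(OR,-.035),-2.7,.024,.044)
hover(np.array([.45,.0]),0,.3)
robot.goto_joints([62.813, 5.964, 5.575, 89.605, 0, 77.527]); st('home')
t=robot.grab_frame('top'); s=robot.grab_frame('scene')
crop(t,200,95,240,80,3,'pics/j.png'); cv2.imwrite('pics/j1.png',t)
cv2.imwrite('pics/j2.png',cv2.resize(s[100:340,130:480],None,fx=2.2,fy=2.2,interpolation=cv2.INTER_CUBIC))
E
```

```text
[ 0.33798625 -0.28290696] [ 0.3380902  -0.28371371]
hover t=42.5 [ 0.3381 -0.2829  0.2   ] rot [-180.    -0.    84.8] w=0.0527 F [-1.   0.9 -0.6]
down t=43.7 [ 0.3383 -0.2834  0.0789] rot [1.80e+02 1.00e-01 8.48e+01] w=0.0559 F [-0.5 -0.1 -0. ]
grip t=44.1 [ 0.3384 -0.2836  0.0791] rot [1.799e+02 1.000e-01 8.480e+01] w=0.0294 F [ 0.3 -0.1  6.1]
lift t=45.0 [ 0.3377 -0.2825  0.1989] rot [-1.799e+02 -1.000e-01  8.480e+01] w=0.0296 F [-0.8  0.  -2.6]
above t=47.9 [0.6345 0.1361 0.0943] rot [-179.9    0.   -92.7] w=0.0288 F [-0.1 -0.9 -1.3]
set True t=48.5 [0.6338 0.1361 0.0822] rot [-180.    -0.   -92.7] w=0.0292 F [-0.5 -1.2  4. ]
away t=50.0 [0.6333 0.1361 0.2187] rot [179.8  -0.  -92.7] w=0.0438 F [-0.4  0.4 -0.4]
hover t=52.3 [4.501e-01 1.000e-04 2.999e-01] rot [-180.   -0.   90.] w=0.0440 F [0.3 0.4 0.1]
home t=54.6 [0.1533 0.58   0.304 ] rot [180.    0.  165.2] w=0.0443 F [-0.1 -0.2 -0.1]
```

View pics/j.png

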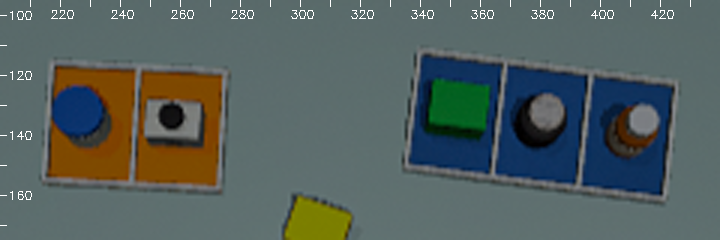

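View pics/j1.png

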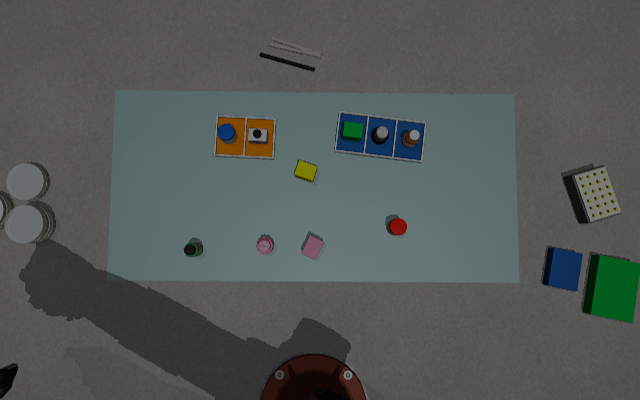

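View pics/j2.png

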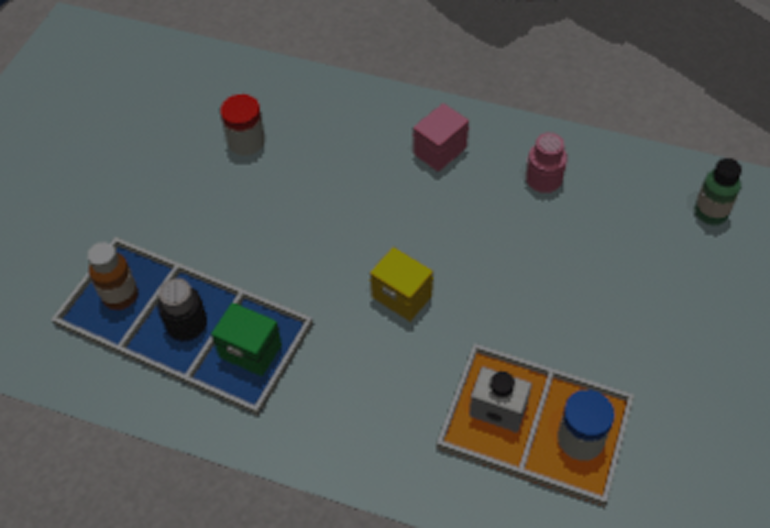

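The top view shows all five things upright, each inside its own compartment: blue pot (226,132), clamp (258,134), green box (353,130), eyepiece (381,133) and amber bottle (412,137). The red pot (398,227), green bottle (193,249), and the yellow and pink pieces have not moved. I'm handing the job in.

```bash
python3 - <<'E'
from h import *
robot.job_done(); st('done')
E
```

```text
the job is handed in; nothing more can be done
the job is handed in; nothing more can be done
```

Both kits are made up and the job is handed in at about 55 s of the 128 s allowed. The blue-floored tray holds the amber bottle, the black eyepiece and the green box; the orange-floored tray holds the blue-capped pot and the metal clamp.

- **Placing:** I placed them in the order you listed, lowering each one slowly until the force guard felt the tray floor at the expected height, then releasing.
- **Final check:** The last top and scene pictures, with the arm back at its start pose, show all five upright in separate compartments. The red-capped pot, the green glass bottle and the other pieces are where they were.
- **Disagreement:** The top and wrist cameras differed by about 3–5 mm on the green box and the blue-capped pot. I used the wrist values to grasp those two, and both grasps held. No check failed.

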